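Shift the bench gearbox into the far right gear

TASK

Two grey machine boxes with ball-topped levers stand on the bench. On the one with the H-shaped gate, seen from its front (the side with the round sight glass), move the lever out of the near left leg, across the neutral slot, and forward until it is fully home in the far right leg, then let go. Leave the lever of the other box, which has one straight slot, as it is.

Things in the scene. Friction and masses are not known exactly. Their poses are not given: they have to be found in the camera images.
- gearbox: Fixed grey cast box with an H-shaped gate in its top plate: 120 x 120 mm, flange 140 x 140, plate top at 80 mm. A belt pulley stands out 36 mm on its right (-y) side. Origin: centre of its underside, on the bench; x points forward, away from its front (front: sight glass, faces roughly the robot), y to its left, z up. The lever's pivot is on z, 12 mm up.
- gate (a point): Centre of the gearbox's gate, on the plate's top, 80 mm above the box's origin; axes as the box. Two legs along x, centred at y = +18 mm (left) and -18 mm (right), each 16 mm wide, from x = -22 to +22 mm, joined only by the neutral slot along y at x = 0, 16 mm wide. Walls are rigid.
- shift_knob (a point): Centre of the 30 mm black ball on the gearbox's 10 mm steel lever, 123 mm from the pivot about which it tilts any way; starts near left. In the box's frame the ball is at y about +33 mm in the left leg, -33 in the right (5 mm play each way), x = 0 in neutral, x = +31 or -31 fully home in a far or near leg, 126 to 135 mm above the bench. It stays where left; about 2 N moves it.
- clutch_knob (a point): Centre of the 30 mm black ball on the lever of the other fixed grey cast box (120 x 90 mm, flange 140 x 110, plate top at 80 mm, one straight 44 x 16 mm slot along its length). This lever tilts only along its slot, about a pivot 12 mm above the bench, 123 mm from the ball; leave it as it is.

How it is judged:
At the end, for the whole second after the job is handed in: the gearbox lever is home in the far right leg of the H gate: its ball is more than 19 mm forward of neutral and more than 20 mm to the right of the middle, in the box's frame (x of shift_knob in the frame of gearbox above 0.019 m and y of shift_knob in the frame of gearbox below -0.02 m); the robot touches nothing.
It fails at once if the clutch box's lever is moved (its ball by more than 10 mm) (distance of clutch_knob from where it was at the start of the episode above 0.01 m).
It also fails if it takes over 32 s, if anything falls off the work surface, if the arm or the gripper's body presses on something with over 40 N, if the wrist force passes 120 N, or if a joint passes its speed limit or range.

ROBOT

A 7-joint arm with a two-finger parallel gripper is mounted at the origin on a cart in front of the work surface, level with it; the furniture and walls round the work are solid. World frame = base frame: x ahead of the robot, y to its left, z up, the work surface at z = 0. Lengths are in m, angles in rad, forces in N, time in s.
With the tool pointing down it reaches from about 0.425 to 0.825 m from the base axis. Payload 3.6 kg.
Tool frame: the origin (TCP) lies at the very end of the fingers, on their centre line; the grasp point (between the pads) lies 19 mm behind it; z points along the fingers, y is the line along which they close (so a half turn about z gives the same grasp; the last joint's range is limited). The gripper opens to 93 mm and grips with 3 to 60 N. Pads are 15 mm wide; open, the fingers measure 128 mm over their backs; the gripper's body (75 mm by 188 mm) begins 65 mm behind the grasp point.
Start: joints at [-1.308, 0.615, -0.013, 1.423, 0.008, 1.103, -0.04], TCP at [0.185, 0.623, 0.219] pointing down, gripper open.
Joint ranges: [-3.12, 3.12], [-0.3, 2.06], [-1.34, 1.32], [0.26, 2.42], [-1.36, 4.5], [0.01, 1.98], [-2.84, 2.84]. Speed limits (rad/s): [2.79, 2.79, 3.14, 3.14, 3.14, 3.14, 3.14].

INTERFACE

Orientations are given as a unit quaternion [w, x, y, z].
In Python, from bench import readout, cams, order gives the robot as it stands.
- The arm moves only by the tool move_arm, never from a script. Its argument "plan" is a list that holds one entry, the list of rows, each a list of 7 numbers: the shift along the world's x, y, z normalised to -1 to 1, where 1 is 0.12 m, then the turn, a rotation vector about the world's x, y, z normalised to -1 to 1, where 1 is 90 degrees, then the closure, from -1 (fully open) to 1 (shut). In form: [[[x, y, z, ax, ay, az, gripper], ...]]. A call has 1 to 12 rows; each row shifts and turns the commanded pose from where the row before left it; what a row does not reach is not made up. A row lasts 1/8 s, in which the tool goes at most 62.5 mm and 10.7 degrees, less where a joint would pass 70% of its speed; a pose out of reach is approached as far as the arm can. A call with a number of a shift or a turn outside -1 to 1 is refused whole. A call with a gripper value outside its range is refused whole. The fingers move at their own pace and stop on an object; "force" is the grip in N (left out, the last holds). Time passes only in rows, so rows that do not move let the fingers close. It gives the time, the measured TCP pose, the force, the opening and the grip force at its end, in the units of the state.
- readout.sense(): the state, without advancing time (a new reading comes with each control period).
- cams.grab_frame(name): name is "scene" or "side" or "wrist"; returns (picture, depth): 480x640x3 uint8, red, green, blue; 480x640 float32, m along the optical axis (not along the pixel's ray), 0 where there is no reading.
- cams.camera_params(name): a dict with "intrinsics" (3x3 intrinsics, pixels), "k1" (the pictures are not rectified: a ray, as slopes to the right and down, at radius r is drawn at 1 + k1 r^2 times it, then the intrinsics apply), "R" (3x3) and "t" (3): a world point X has camera coordinates R X + t. Camera axes: x right, y down, z forward; pixel columns grow to the right and rows downward; lengths in m; the calibration is good to about 2 mm. A picture is of the moment at which its call begins: read the wrist's pose just before it. camera_params takes no time and is no camera call; for the wrist camera it gives the pose at the moment of the call.
- order.close_job(): hands the job in; it is judged then, once.
The state is a dict: "t": time; "joint_positions": joint angles; "dq": joint speeds; "tau": joint torques, N m; "position": TCP position; "orientation": TCP orientation; "wrist_force": force on the tool from outside, world axes, zero at the start; "wrist_torque": the same for the moment, N m; "width": opening from 0.0 (shut) to 1.0 (fully open); "grasp_force": force on a finger pad.
Only numpy, scipy, OpenCV 4.12 (cv2) and the standard library are available. Lean on these libraries where they do the work, as an engineer would, in place of code of your own. Each camera call takes 0.05 s, during which the arm holds its last target. There are 200 camera calls.

## Working session

There is one attempt and no reset: what is moved stays moved. The work goes in short steps, Python scripts to look and compute and a tool call to move; the robot and the scene stay as the last step left them, time stands still between calls to the robot, and variables do not carry over. Pictures are saved under pics/ and viewed, at most 10 in all, crops included, and the job is handed in when it is done.

Besides the shell and the picture viewer there is one more tool, called after "Emit:" as name(argument=value, ...) on one line, values as JSON. move_arm: Moves the arm, as the interface text tells. Scaled input: -1 to 1 covers 0.12 m each way for a shift and 90 degrees each way for a turn. Its arguments: {"type":"object","properties":{"plan":{"type":"array"},"force":{"type":"number"}},"required":["plan"]}

```bash
mkdir -p pics
cat > h.py <<'E'
import numpy as np, cv2
from bench import readout, cams, order
def grab(n):
    p=cams.camera_params(n); im,d=cams.grab_frame(n); return p,im,d
def pts(p,uv,d):
    uv=np.atleast_2d(uv).astype(float); K=np.array(p["intrinsics"]); 
    xy=np.c_[(uv[:,0]-K[0,2])/K[0,0],(uv[:,1]-K[1,2])/K[1,1]]
    u=xy.copy()
    for _ in range(20): u=xy/(1+p["k1"]*(u**2).sum(1,keepdims=True))
    R=np.array(p["R"]); t=np.array(p["t"])
    c=np.c_[u,np.ones(len(u))]*np.reshape(d,(-1,1))
    return (c-t)@R
def plane(p,uv,z):
    a=pts(p,uv,np.ones(len(np.atleast_2d(uv)))); o=-np.array(p["R"]).T@np.array(p["t"])
    return o+(a-o)*((z-o[2])/(a-o)[:,2:])
E
python3 - <<'E'
from h import *
print(readout.sense())
for n in("scene","side"):
    p,im,d=grab(n); cv2.imwrite(f"pics/{n}0.png",im[...,::-1]); np.save(f"{n}0.npy",d); print(n,-np.array(p["R"]).T@p["t"])
E
```

```text
{'t': 0.0, 'joint_positions': array([-1.30850451,  0.61592284, -0.01259878,  1.42489379,  0.00812483,
        1.10340128, -0.04041437]), 'dq': array([ 0.00033729, -0.00048205, -0.00072308, -0.00039336, -0.00225409,
       -0.00102795, -0.00153884]), 'tau': array([ 3.23287550e-04, -4.58922672e+01,  2.08856980e-01, -1.65750486e+01,
       -6.11804961e-02,  2.05300818e-02,  2.33778592e-04]), 'position': array([0.18489764, 0.6223187 , 0.21748058]), 'orientation': array([-1.50678535e-04,  1.43870311e-01,  9.89595714e-01, -1.27845834e-03]), 'wrist_force': array([-0.79900651, -0.2424023 ,  0.02381904]), 'wrist_torque': array([-0.04351948,  0.0289987 ,  0.00279043]), 'grasp_force': 0.0, 'width': 1.0004463555722318}
scene [ 0.3072926  -0.2494283   0.79268975]
side [ 0.15829913 -0.38870735  0.49382444]
```

View pics/scene0.png

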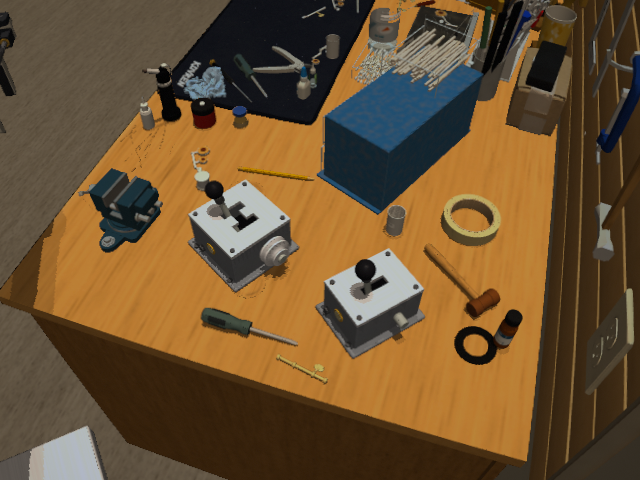

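View pics/side0.png

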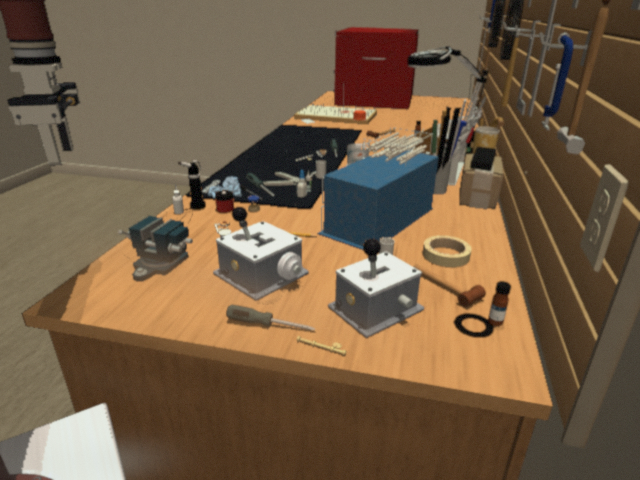

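The scene view shows the H-gate box with its plate centred near (240,217), its ball at (214,190) and its pulley at (275,250). The clutch box has its plate near (372,290) and its ball at (365,270). The side view agrees. Next I'll measure the plate outlines and the balls.

Run:
```python
from h import *
for n,sd in(("scene",[((250,195),(214,189)),((400,275),(365,269))]),("side",[((285,240),(240,214)),((395,275),(373,246))])):
    im=cv2.imread(f"pics/{n}0.png"); d=np.load(f"{n}0.npy"); p=cams.camera_params(n)
    print(n)
    v,u=np.mgrid[:480,:640]; P=pts(p,np.c_[u.ravel(),v.ravel()],d.ravel()).reshape(480,640,3)
    m=((im.min(2)>120)&(abs(P[...,2]-.08)<.012)&(d>0)).astype(np.uint8)
    nl,lab,st,ce=cv2.connectedComponentsWithStats(m)
    for s,b in sd:
        l=lab[s[1],s[0]]
        print(" z",np.median(P[s[1]-3:s[1]+4,s[0]-3:s[0]+4,2]),"area",st[l,4])
        if l:
            vv,uu=np.nonzero(lab==l); W=plane(p,np.c_[uu,vv],.08)[:,:2]
            r=cv2.minAreaRect((W*1000).astype(np.float32)); print(" rect mm",r)
        k=((im.max(2)<70)&(np.hypot(u-b[0],v-b[1])<14)).astype(np.uint8)
        c=max(cv2.findContours(k,0,2)[0],key=cv2.contourArea);(x,y),rr=cv2.minEnclosingCircle(c)
        print(" ball px",x,y,rr,"depthpt",P[b[1],b[0]],"ray z.13",plane(p,[(x,y)],.13))
    g={"scene":[(210,245),(275,250)],"side":[(236,267),(289,266)]}[n]
    print(" glass,pulley",[P[y,x].round(3) for x,y in g])
```

```text
scene
 z 0.0797889137005431 area 3267
 rect mm ((476.7681884765625, 356.5898742675781), (119.6708984375, 120.96063232421875), 14.93193244934082)
 ball px 214.5 190.5 12.349188804626465 depthpt [0.44910079 0.37449946 0.1401958 ] ray z.13 [[0.4508675  0.38080179 0.13      ]]
 z 0.07926773964365312 area 3122
 rect mm ((604.1708374023438, 139.17205810546875), (119.66295623779297, 89.72915649414062), 4.053875923156738)
 ball px 365.99169921875 270.6105041503906 11.78018856048584 depthpt [0.57988849 0.13173133 0.14525831] ray z.13 [[0.58615852 0.13766002 0.13      ]]
 glass,pulley [array([0.417, 0.34 , 0.056]), array([0.507, 0.283, 0.056])]
side
 z 0.07938786647135473 area 1536
 rect mm ((474.096435546875, 354.8166198730469), (121.52935028076172, 123.16444396972656), 14.848416328430176)
 ball px 238.0 217.0 10.816754341125488 depthpt [0.44563425 0.37032337 0.13539704] ray z.13 [[0.441287   0.37065269 0.13      ]]
 z 0.07922296374114328 area 1653
 rect mm ((601.9013061523438, 138.51502990722656), (121.25981903076172, 92.35271453857422), 4.113719940185547)
 ball px 372.9090881347656 245.7954559326172 13.771123886108398 depthpt [0.57838733 0.12876059 0.1414928 ] ray z.13 [[0.59240484 0.14630739 0.13      ]]
 glass,pulley [array([0.415, 0.332, 0.047]), array([0.501, 0.28 , 0.05 ])]
```

Emit:
move_arm(plan=[[[0.26,-0.25,0,0,0,0.07,-1],[0.26,-0.25,0,0,0,0.07,-1],[0.26,-0.25,0,0,0,0.07,-1],[0.26,-0.25,0,0,0,0.07,-1],[0.26,-0.25,0,0,0,0.07,-1],[0.26,-0.25,0,0,0,0,-1],[0.26,-0.25,0,0,0,0,-1],[0.26,-0.25,0,0,0,0,-1],[0,0,0,0,0,0,-1],[0,0,0,0,0,0,-1]]], force=20)

```text
t: 1.35
position: [0.4336, 0.3838, 0.2183]
orientation: [-0.001, -0.131, 0.991, 0.0]
wrist_force: [0.3, 0.2, 0.1]
width: 1.003
grasp_force: 0.0
```

Run:
```python
from h import *
p,im,d=grab("wrist"); cv2.imwrite("pics/w1.png",im[...,::-1]); np.save("w1.npy",d); np.save("w1p.npy",p,allow_pickle=True)
s=readout.sense(); print(s["t"],s["position"],s["orientation"])
```

```text
1.4 [0.43314019 0.38440514 0.21841778] [-6.80613552e-04 -1.31364590e-01  9.91333799e-01  4.25280884e-04]
```

View pics/w1.png

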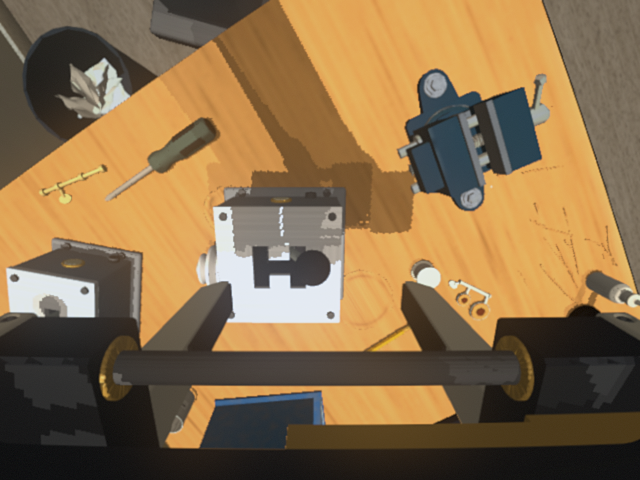

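The wrist view shows the H gate centred near (278,267) and the ball at (312,268), with the sight glass at the top. The view is oblique, so I'll convert these to box coordinates.

Run:
```python
from h import *
im=cv2.imread("pics/w1.png"); d=np.load("w1.npy"); p=np.load("w1p.npy",allow_pickle=True).item()
print("cam",-np.array(p["R"]).T@p["t"])
v,u=np.mgrid[:480,:640]; P=pts(p,np.c_[u.ravel(),v.ravel()],d.ravel()).reshape(480,640,3)
m=((abs(P[...,2]-.08)<.008)&(d>0)&(u>200)&(u<360)&(v>180)&(v<330)).astype(np.uint8)
vv,uu=np.nonzero(cv2.morphologyEx(m,2,np.ones((5,5)))); W=P[vv,uu,:2]
r=cv2.minAreaRect((W*1000).astype(np.float32)); print(r)
b=(P[...,2]>.115)&(np.hypot(u-312,v-268)<30)&(d>0)
Q=P[b]; A=np.c_[2*Q,np.ones(len(Q))]; s=np.linalg.lstsq(A,(Q**2).sum(1),rcond=None)[0]
c=s[:3]; print("ball",c,np.sqrt(s[3]+c@c),len(Q),Q[:,2].max())
k=((im.max(2)<60)&(np.hypot(u-314,v-268)<20)).astype(np.uint8)
print("ray",plane(p,[(313,268)],.127), plane(p,[(330,268),(296,268),(312,250),(312,286)],.127))
a=np.radians(14.9); x=np.array([np.cos(a),np.sin(a)]);y=np.array([-x[1],x[0]])
e=c[:2]-np.array([.476,.356]); print("box frame",e@x,e@y)
```

```text
cam [0.35998441 0.36251896 0.38192603]
((477.41571044921875, 356.18670654296875), (121.55923461914062, 120.4617691040039), 14.977681159973145)
ball [0.45095429 0.38367508 0.12689541] 0.014613787072743275 1036 0.14263921334690569
ray [[0.45127271 0.38434191 0.127     ]] [[0.44765648 0.3978078  0.127     ]
 [0.45489213 0.37087624 0.127     ]
 [0.4365572  0.37959605 0.127     ]
 [0.46691336 0.38763533 0.127     ]]
box frame -0.01708740733672397 0.03318461277686029
```

Emit:
move_arm(plan=[[[0.15,0,0,0,0,0,-1],[0,0,-0.3,0,0,0,-1],[0,0,-0.3,0,0,0,-1],[0,0,-0.3,0,0,0,-1],[0,0,0,0,0,0,-1],[0,0,0,0,0,0,1],[0,0,0,0,0,0,1],[0,0,0,0,0,0,1],[0,0,0,0,0,0,1],[0,0,0,0,0,0,1],[0,0,0,0,0,0,1]]], force=20)

```text
t: 2.78
position: [0.4527, 0.383, 0.1107]
orientation: [-0.0, -0.13, 0.991, -0.0]
wrist_force: [1.4, 0.4, 0.1]
width: 0.404
grasp_force: 0.0
```

Emit:
move_arm(plan=[[[0,0,0,0,0,0,1],[0,0,0,0,0,0,1],[0,0,0,0,0,0,1]]])

```text
t: 3.15
position: [0.4524, 0.3841, 0.1109]
orientation: [0.0, -0.13, 0.991, 0.001]
wrist_force: [-0.4, 2.5, 0.1]
width: 0.309
grasp_force: 20.0
```

Emit:
move_arm(plan=[[[0.035,0.01,0.002,0,0,0,1],[0.035,0.01,0.002,0,0,0,1],[0.035,0.01,0.003,0,0,0,1],[0.035,0.01,0.003,0,0,0,1],[0,0,0,0,0,0,1],[0,0,0,0,0,0,1]]])

```text
t: 3.9
position: [0.47, 0.3883, 0.112]
orientation: [0.001, -0.13, 0.991, 0.0]
wrist_force: [-2.0, 2.8, 3.9]
width: 0.312
grasp_force: 20.0
```

```bash
cat >> h.py <<'E'
def box(q):
    a=np.radians(14.95); R=np.array([[np.cos(a),np.sin(a)],[-np.sin(a),np.cos(a)]])
    return R@(np.array(q)[:2]-[.477,.356])
E
python3 - <<'E'
from h import *
s=readout.sense(); print(box(s["position"]),s["position"],s["wrist_force"])
E
```

```text
[0.00158558 0.03297237] [0.47002583 0.38826534 0.11198347] [-2.02110745  2.84429882  3.93520947]
```

Emit:
move_arm(plan=[[[0.017,-0.066,0.016,0,0,0,1],[0.017,-0.066,0.012,0,0,0,1],[0.017,-0.066,0.007,0,0,0,1],[0.017,-0.066,0.002,0,0,0,1],[0.017,-0.066,-0.002,0,0,0,1],[0.017,-0.066,-0.007,0,0,0,1],[0.017,-0.066,-0.012,0,0,0,1],[0.017,-0.066,-0.016,0,0,0,1],[0,0,0,0,0,0,1],[0,0,0,0,0,0,1]]])

```text
t: 5.15
position: [0.4865, 0.3226, 0.1114]
orientation: [-0.0, -0.13, 0.992, -0.002]
wrist_force: [0.9, 0.5, 1.1]
width: 0.312
grasp_force: 20.0
```

Run:
```python
from h import *
s=readout.sense(); print(box(s["position"]),s["position"],s["wrist_force"])
```

```text
[ 0.00051495 -0.03473215] [0.48645758 0.32257633 0.11143439] [0.9485684  0.50072978 1.05613385]
```

Emit:
move_arm(plan=[[[0.042,0.013,-0.001,0,0,0,1],[0.042,0.013,-0.003,0,0,0,1],[0.042,0.013,-0.005,0,0,0,1],[0.042,0.013,-0.007,0,0,0,1],[0.042,0.012,-0.008,0,0,0,1],[0.035,0.01,-0.009,0,0,0,1],[0,0,0,0,0,0,1],[0,0,0,0,0,0,1]]])

```text
t: 6.15
position: [0.516, 0.3333, 0.1079]
orientation: [0.001, -0.13, 0.992, 0.0]
wrist_force: [0.6, -2.9, 3.2]
width: 0.313
grasp_force: 20.0
```

Run:
```python
from h import *
s=readout.sense(); print(box(s["position"]),s["position"],s["wrist_force"])
```

```text
[ 0.03179305 -0.03197075] [0.51596458 0.33331326 0.10793545] [ 0.58356067 -2.90119988  3.2191383 ]
```

Emit:
move_arm(plan=[[[0,0,0,0,0,0,-0.4],[0,0,0,0,0,0,-0.4],[0,0,0,0,0,0,-0.4],[0,0,0,0,0,0,-0.4],[0,0,0.25,0,0,0,-0.4],[0,0,0.4,0,0,0,-0.4],[0,0,0.4,0,0,0,-0.4],[-0.3,0,0,0,0,0,-0.4],[0,0,0,0,0,0,-0.4],[0,0,0,0,0,0,-0.4]]])

```text
t: 7.4
position: [0.4795, 0.3332, 0.2338]
orientation: [0.0, -0.13, 0.991, -0.0]
wrist_force: [-0.2, 0.9, -0.3]
width: 0.701
grasp_force: 0.0
```

Run:
```python
from h import *
p,im,d=grab("wrist"); cv2.imwrite("pics/w2.png",im[...,::-1])
v,u=np.mgrid[:480,:640]; P=pts(p,np.c_[u.ravel(),v.ravel()],d.ravel()).reshape(480,640,3)
b=(P[...,2]>.115)&(P[...,2]<.15)&(np.hypot(P[...,0]-.515,P[...,1]-.333)<.035)&(d>0)
Q=P[b]; s=np.linalg.lstsq(np.c_[2*Q,np.ones(len(Q))],(Q**2).sum(1),rcond=None)[0]
print(s[:3],box(s),len(Q),readout.sense()["position"])
```

```text
[0.51298467 0.33081089 0.12461631] [ 0.02826845 -0.03361967] 894 [0.47988163 0.33303541 0.23352719]
```

View pics/w2.png

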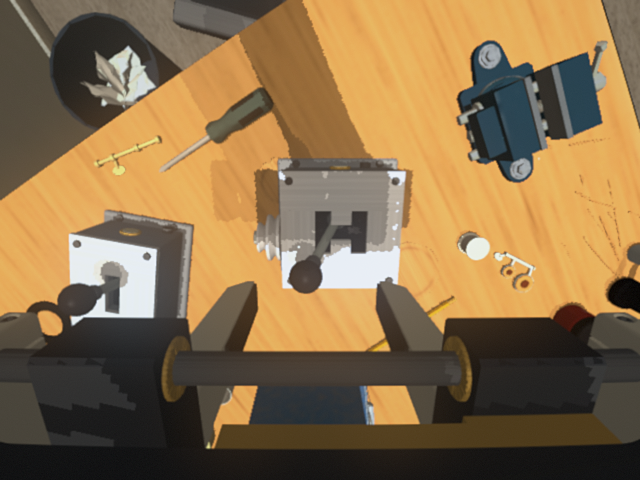

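The wrist view shows the ball at (306,274), in the far right leg. It measures about (+28, -34) mm in the box frame, and the gripper is clear, so I'm handing in.

```bash
python3 -c "
from bench import order; print(order.close_job())"
```

```text
the job is handed in; nothing more can be done
None
```

I moved the H-gate lever into the far right leg, with its ball at about x +28 mm, y -34 mm in the box frame. I then released it, left the clutch lever alone, and handed the job in about 7.5 s into the 32 s limit; no verdict came back.

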